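Lock a tube rack onto the shaker with its quarter-turn T-key

ROBOT

A 6-joint arm with a two-finger parallel gripper is mounted at the origin on the work surface. World frame = base frame: x ahead of the robot, y to its left, z up, the work surface at z = 0. Lengths are in mm, angles in rad, forces in N, time in s.
With the tool pointing down it reaches from about 400 to 925 mm from the base axis. Payload 12.5 kg.
Tool frame: the origin (TCP) lies at the very end of the fingers, on their centre line; the grasp point (between the pads) lies 19 mm behind it; z points along the fingers, y is the line along which they close (so a half turn about z gives the same grasp; the last joint's range is limited). The gripper opens to 95 mm and grips with 3 to 60 N. Pads are 20 mm wide; open, the fingers measure 119 mm over their backs; the gripper's body (75 mm by 180 mm) begins 59 mm behind the grasp point.
Start: joints at [-1.361, 0.491, 1.559, -0, 1.092, -0.106], TCP at [194.134, -594.103, 214.661] pointing down, gripper open.
Joint ranges: [-3.1, 3.1], [-0.84, 2.19], [0.05, 2.79], [-1.13, 4.28], [0.06, 2.93], [-2.69, 2.69]. Speed limits (rad/s): [2.22, 2.22, 2.79, 3.14, 3.14, 3.14].

INTERFACE

Orientations are given as a rotation vector (axis times angle).
In Python, from station import ctrl, vision, ticket gives the robot as it stands.
- The arm moves only by the shell command python3 -m crank 'ROWS'. ROWS is JSON, a list of rows, each a list of 5 numbers: the shift along the world's x, y, z normalised to -1 to 1, where 1 is 25 cm, then the turn about the world's z normalised to -1 to 1, where 1 is 2 pi rad, then the gripper command: -1 is shut, 1 is fully open, values between are in proportion. In form: [[dx, dy, dz, turn, hand], ...]. A call has 1 to 8 rows; each row is the pose to reach, as a shift and turn from the pose commanded when the call began, turning the shorter way round; what a row does not reach only later rows make up. A row lasts 1/12 s, in which the tool goes at most 41.7 mm and 7.16 degrees, less where a joint would pass 70% of its speed; a pose out of reach is approached as far as the arm can. A call with a number of a shift or a turn outside -1 to 1 is refused whole. A call with a gripper value outside its range is refused whole. The fingers move at their own pace and stop on an object; the grip force is fixed at half the most. Time passes only in rows, so rows that repeat a pose let the fingers close. It gives the time, the measured TCP pose, the force, the opening and the grip force at its end, in the units of the state.
- ctrl.get_state(): the state, without advancing time (a new reading comes with each control period).
- vision.snapshot(name): name is "scene" or "top" or "wrist"; returns a dict with "img" (480x640x3 uint8, red, green, blue), "intrinsics" (3x3 intrinsics, pixels), "k1" (the pictures are not rectified: a ray, as slopes to the right and down, at radius r is drawn at 1 + k1 r^2 times it, then the intrinsics apply), "world_from_camera" (4x4, takes a point from camera to world coordinates). Camera axes: x right, y down, z forward; pixel columns grow to the right and rows downward; lengths in mm; the calibration is good to about 2 mm. A picture is of the moment at which its call begins. There is no depth.
- ticket.close_job(): hands the job in; it is judged then, once.
The state is a dict: "t": time; "qpos": joint angles; "joint_vel": joint speeds; "tau": joint torques, N m; "eef_pos": TCP position; "ee_rot": TCP orientation; "contact_force": force on the tool from outside, world axes, zero at the start; "ft_torque": the same for the moment, N m; "grip_width": finger opening in mm; "gripper_force": force on a finger pad.
Only numpy, scipy, OpenCV 4.12 (cv2) and the standard library are available. Lean on these libraries where they do the work, as an engineer would, in place of code of your own. Each camera call takes 0.05 s, during which the arm holds its last target. There are 200 camera calls.

TASK

Get the orange tube rack ready for shaking: set it down level inside the four blue corner stops of the shaker's platform, fully home. Then take the green-handled T-key from its sloping holder, pass its cross-bar down through the slot in the middle of the rack and on through the platform until its round flange sits on the rack, and turn it a quarter turn so the bar holds underneath. Keep the rack upright while you carry it, do not disturb the other things on the bench, and leave the locked key in place.

Things in the scene. Friction and masses are not known exactly. Their poses are not given: they have to be found in the camera images.
- rack_center (a point): Centre (half-way up) of the loose orange tube rack: block 126 (its x) x 62 (y) x 32 mm high, 110 to 220 g, upright on the bench. A slot 36 mm (along x) x 12 mm goes right through its middle, top to bottom, white frame around its mouth. Tube caps stand 3 mm above its top near the ends. Same after a half turn. Grip it across its 62 mm width at mid-length.
- platform (a point): Centre of the top face of the fixed shaker's aluminium platform, 93 mm above the bench; z up, x along its long side (away from the robot, give or take yaw). Plate 156 (x) x 92 (y) x 8 mm with a central slot 42 (along x) x 18 mm; 23 mm of free space below the plate. The seated rack lies lengthwise along x with its centre 16 mm above this point, its slot over the platform's slot.
- shaker: The fixed white shaker; origin on the bench below the platform's centre, same axes. Body 220 x 180 mm, 62 mm high. Blue L-shaped stops at the platform's four corners, inner faces 65 mm (x) and 33 mm (y) from the centre: the rack has 2 mm of play a side. They are upright for 14 mm, then flare outwards, ending 24 mm above the plate. The long sides are open for 48 mm either side of the middle.
- key_grip (a point): Centre of the T-key's green handle, a flat wing 34 mm wide (key's x), 12 mm thick (y), 30 mm high (z). Key 80 g, its z along the shaft from cross-bar to handle. It starts leaning 32 degrees in the holder, top towards the holder's +x, and draws out along its own z. From here towards the bar: handle ends at 15 mm, neck 10 mm thick, underside of the 24 mm round flange (4 mm thick) at 29 mm.
- key_bar (a point): Centre of the key's steel cross-bar, 77 mm below key_grip on the key's axis, same axes. Bar 30 mm long (along the key's x, parallel to the green wing), 8 mm wide, 8 mm high, on a shaft 9 mm in diameter. With the flange sitting on the seated rack it is 16 mm below the platform's top face, 4 mm clear of the plate, and key_grip is 29 mm above the rack's top.
- holder_mouth (a point): Middle of the pocket's mouth in the sloping top of the fixed grey key holder, 75 mm above the bench. The holder's z is up and its x level; its 60 x 40 mm block leans 32 degrees to its +x, which looks away from the robot give or take yaw. Pocket 34 mm (up the slope) x 11.5 mm, 56 mm deep. Black foot 120 x 60 mm, centred 15 mm along -x; two 5 mm ribs keep the flange from sliding. Rack and holder may change sides.
- wash_bottle: Bystander: green bottle, 64 mm across, 170 mm high; origin at the centre of its underside.
- media_jar: Bystander: glass jar with blue cap, 70 mm across, 110 mm high; origin at the centre of its underside.
- tip_box: Bystander: blue box of yellow pipette tips, 85 by 120 mm, 62 mm high; origin at the centre of its underside.
- petri_dish: Bystander: green culture dish, 60 mm across, 15 mm high; origin at the centre of its underside.
- timer: Bystander: small white bench timer, 50 by 70 mm, 25 mm high; origin at the centre of its underside.
- reagent_pot: Bystander: small amber pot with black cap, 48 mm across, 60 mm high; origin at the centre of its underside.
There are look-alikes about, which are no part of the job. Of the things shaped like the part that bears rack_center, the orange one is meant.

How it is judged:
By the outcome, as a careful person would: the job done as asked, in the order asked, and still so for the second after the job is handed in, with the robot touching nothing.
It also fails if it takes over 66 s, if anything falls off the work surface, if the arm or the gripper's body presses on something with over 40 N, if the wrist force passes 120 N, or if a joint passes its speed limit or range.

## Working session

There is one attempt and no reset: what is moved stays moved. The work goes in short steps, Python scripts to look and compute and a shell command to move; the robot and the scene stay as the last step left them, time stands still between calls to the robot, and variables do not carry over. Pictures are saved under pics/ and viewed, at most 10 in all, crops included, and the job is handed in when it is done.

```bash
mkdir -p pics; ls
cat > h.py <<'E'
import numpy as np,cv2
from station import ctrl,vision,ticket
def snap(n,f=None):
    s=vision.snapshot(n); s['img']=np.array(s['img'],np.uint8)
    if f: cv2.imwrite('pics/'+f,s['img'][:,:,::-1])
    np.savez('/tmp/'+n+'.npz',**s); return s
def ray(s,uv):
    K=np.array(s['intrinsics']);T=np.array(s['world_from_camera']);k=float(s['k1'])
    d=np.array([(uv[0]-K[0,2])/K[0,0],(uv[1]-K[1,2])/K[1,1]])
    x=d.copy()
    for _ in range(30): x=d/(1+k*(x@x))
    v=T[:3,:3]@np.array([x[0],x[1],1.]); return T[:3,3],v/np.linalg.norm(v)
def onz(s,uv,z):
    o,v=ray(s,uv); return o+v*(z-o[2])/v[2]
def tri(a,ua,b,ub):
    o1,v1=ray(a,ua);o2,v2=ray(b,ub)
    A=np.stack([v1,-v2],1);t=np.linalg.lstsq(A,o2-o1,rcond=None)[0]
    p,q=o1+t[0]*v1,o2+t[1]*v2; return (p+q)/2,np.linalg.norm(p-q)
def proj(s,P):
    K=np.array(s['intrinsics']);T=np.array(s['world_from_camera'])
    c=T[:3,:3].T@(np.array(P)-T[:3,3]);x=c[:2]/c[2];x=x*(1+float(s['k1'])*(x@x))
    return K[:2,:2]@x+K[:2,2]
E
python3 - <<'E'
from h import *
for n in('scene','top'):
    s=snap(n,n+'1.png');print(n,s['intrinsics'],s['k1'],np.round(s['world_from_camera'],3))
print(ctrl.get_state())
E
```

```text
pics
scene [[489.17533065   0.         312.20024944]
 [  0.         489.17533065 241.67160703]
 [  0.           0.           1.        ]] -0.11377868539794071 [[-8.05000e-01  3.73000e-01 -4.62000e-01  1.09022e+03]
 [ 5.94000e-01  5.06000e-01 -6.26000e-01  7.00355e+02]
 [ 1.00000e-03 -7.78000e-01 -6.29000e-01  7.75435e+02]
 [ 0.00000e+00  0.00000e+00  0.00000e+00  1.00000e+00]]
top [[504.76330212   0.         325.00881741]
 [  0.         504.76330212 245.68826534]
 [  0.           0.           1.        ]] -0.05615714280613365 [[-2.400000e-02 -9.940000e-01  1.030000e-01  4.931400e+02]
 [-1.000000e+00  2.300000e-02 -9.000000e-03  4.643000e+00]
 [ 7.000000e-03 -1.030000e-01 -9.950000e-01  1.183521e+03]
 [ 0.000000e+00  0.000000e+00  0.000000e+00  1.000000e+00]]
{'t': 0.1, 'qpos': array([-1.36057287e+00,  4.91460829e-01,  1.55942051e+00, -2.07870752e-05,
        1.09173656e+00, -1.05584497e-01]), 'joint_vel': array([-5.28115348e-04, -1.41713266e-03, -1.27545003e-03, -1.25353213e-04,
       -2.19032793e-03, -8.42144465e-05]), 'tau': array([ 2.88742791e-03, -6.13624549e+01, -2.58604163e+01,  6.94373692e-02,
        4.70165885e-02, -5.58158524e-05]), 'eef_pos': array([ 194.09063755, -593.84481472,  214.13306503]), 'ee_rot': array([-3.10149574e+00, -4.93865101e-01,  1.13111459e-04]), 'contact_force': array([-0.25201938,  0.14119343, -0.57811508]), 'ft_torque': array([ 0.05976092, -0.00514996,  0.04671783]), 'gripper_force': 0.0, 'grip_width': 95.07096969825893}
```

View pics/top1.png

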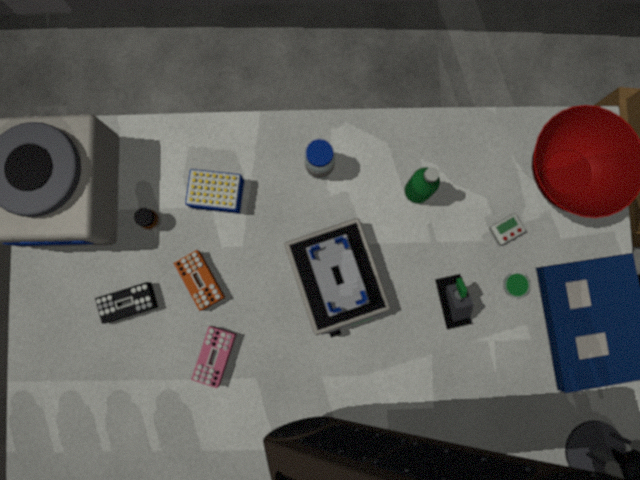

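View pics/scene1.png

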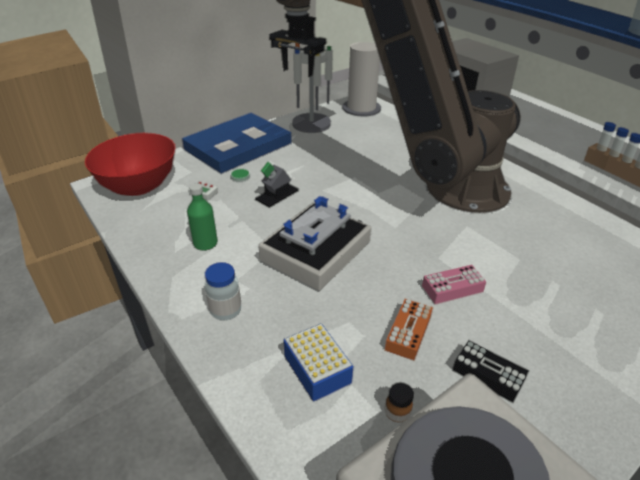

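The top view shows three rack look-alikes: orange at (199,280), pink at (214,356) and black at (126,302). The task asks for the orange one. The shaker is at (337,274), the holder with the green key at (457,298). Next I enlarge these in one crop and measure.

Run:
```python
from h import *
t=np.load('/tmp/top.npz');c=np.load('/tmp/scene.npz')
def crop(s,x,y,w,h,W,H): return cv2.resize(s['img'][y:y+h,x:x+w],(W,H),interpolation=cv2.INTER_CUBIC)
a=np.vstack([np.hstack([crop(t,165,240,70,80,260,300),crop(t,280,210,115,128,270,300),crop(t,425,262,70,80,262,300)]),
np.hstack([crop(c,375,285,70,80,260,300),crop(c,250,190,130,100,270,300),crop(c,245,150,70,70,262,300)])])
cv2.imwrite('pics/crop1.png',a[:,:,::-1])
def comps(s,lo,hi,box,mn=15):
    hsv=cv2.cvtColor(s['img'],cv2.COLOR_RGB2HSV);m=cv2.inRange(hsv,lo,hi);mm=np.zeros_like(m);x,y,w,h=box;mm[y:y+h,x:x+w]=m[y:y+h,x:x+w]
    n,l,st,ce=cv2.connectedComponentsWithStats(mm)
    out=[]
    for i in range(1,n):
        if st[i,4]>=mn:
            r=cv2.minAreaRect(np.argwhere(l==i)[:,::-1].astype(np.float32)); out.append((st[i,4],ce[i].round(1),st[i,:4],np.round(r[0],1),np.round(r[1],1),round(r[2],1)))
    return out
for nm,s,B in(('top',t,[(165,240,70,80),(280,210,115,128),(425,262,70,80)]),('scene',c,[(375,285,70,80),(250,190,130,100),(245,150,70,70)])):
    for col,lo,hi,b in(('orange',(3,120,60),(20,255,255),B[0]),('blue',(105,100,40),(125,255,255),B[1]),('green',(50,80,30),(90,255,255),B[2])):
        for o in comps(s,lo,hi,b): print(nm,col,*o, onz(s,o[1],dict(orange=32,blue=110,green=115)[col])[:2].round(1))
```

```text
top orange 789 [199.7 281.3] [174 251  50  59] [198.9 280.1] [54.9 28.3] 61.4 [537. 282.]
top blue 84 [342.2 241.1] [335 236  14  12] [342.3 241.1] [14.8  7.7] 29.1 [613.  -42.1]
top blue 73 [313.4 250.5] [309 245  11  14] [313.2 250.6] [ 8.  13.4] 26.6 [594.2  20. ]
top blue 84 [362.4 297.8] [356 291  12  14] [362.3 298. ] [ 8.7 14.3] 21.8 [491.1 -81.6]
top blue 67 [333.1 308.3] [327 303  15  10] [333.  308.5] [15.7  6.3] 26.6 [470.6 -19. ]
top green 161 [460.9 287.3] [455 277  13  21] [460.8 287.1] [20.6  8.5] 63.4 [ 507.9 -291.4]
scene orange 964 [407.9 332.9] [385 302  47  57] [407.7 328.5] [32.4 54.8] 20.6 [561.9 303.8]
scene orange 32 [410.3 321.8] [407 318   7   9] [410.2 322.1] [3.1 9.8] 26.6 [537.2 285.8]
scene blue 102 [320.4 201.6] [315 197  12  11] [320.5 202. ] [10. 11.] 90.0 [494.1 -73.8]
scene blue 76 [341.9 210.3] [338 205   9  13] [341.6 211.1] [ 7.5 12.2] 11.3 [475.3 -14.9]
scene blue 87 [288.3 226.9] [284 220   9  15] [287.9 227.2] [14.1  7.3] 83.7 [613.1 -36.3]
scene blue 83 [310.3 238.1] [304 233  14  11] [310.9 238.2] [ 9.6 13.1] 85.2 [597.2  25.7]
scene green 104 [267.4 169.2] [262 163  12  14] [267.2 169.2] [ 9.2 11.3] 45.0 [ 519.4 -272. ]
scene green 16 [245.8 172.9] [245 170   3   7] [246. 173.] [6. 2.] 90.0 [ 574.9 -289.9]
```

View pics/crop1.png

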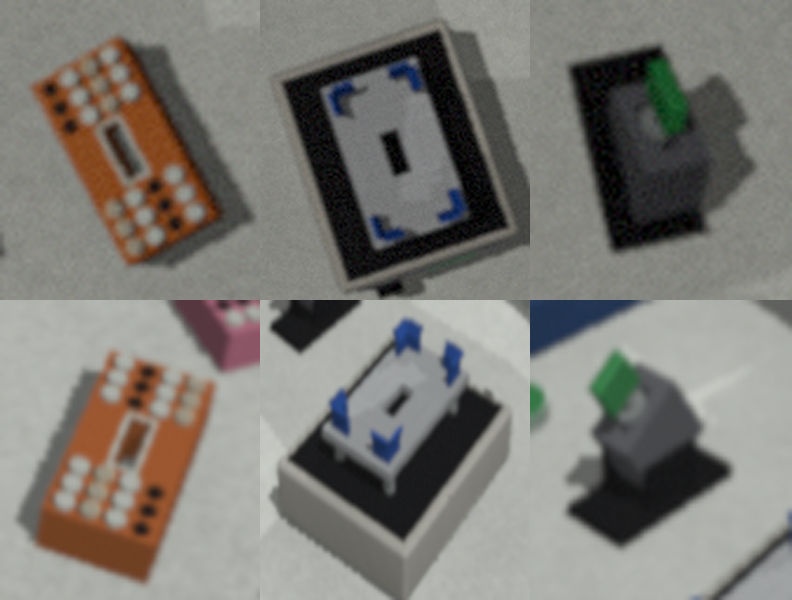

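Confirmed: the orange rack has the white-framed slot, at top (198,280). The platform slot is at about (337,275). The key leans in its holder at (461,288). I'll do coarse numbers and approach, looking with the wrist camera on the way.

```bash
python3 - <<'E'
from h import *
t=np.load('/tmp/top.npz');c=np.load('/tmp/scene.npz')
print('rack',onz(t,(198.1,280),32),onz(c,(410.3,321.8),32))
a,b=onz(t,(165+78/3.714,240+64/3.75),32),onz(t,(165+175/3.714,240+240/3.75),32);print('rack yaw end mids',a,b,np.degrees(np.arctan2(*(a-b)[1::-1])))
print('plat',onz(t,(337.5,275.3),93),onz(c,(250+400/2.077-260/2.077,190+100/3),93))
print('grip',tri(t,(460.9,287.3),c,(267.4,169.2)))
# foot near/far edge mids in crop top
e=lambda x,y:onz(t,(425+(x-530)/3.743,262+y/3.75),5)
print('foot',[e(*p)[:2].round(1) for p in((572,65),(660,47),(705,230),(613,250))])
E
python3 -m crank '[[0.4,0.4,0.2,0,1],[0.8,0.8,0.4,0,1],[0.96,0.96,0.4,0,1],[0.96,0.96,0.4,0,1],[0.96,0.96,0.4,0,1],[0.96,0.96,0.4,0,1],[0.96,0.96,0.4,0,1],[0.96,0.96,0.4,0,1]]'
python3 - <<'E'
from h import *
s=snap('wrist','w1.png');np.savez('/tmp/w1.npz',**s);print(s['intrinsics'],s['k1'],np.round(s['world_from_camera'],3))
E
```

```text
rack [540.04708133 285.6903305   32.        ] [537.2192192  285.78145006  32.        ]
rack yaw end mids [593.20583666 313.6302881   32.        ] [484.87605687 253.73590307  32.        ] 28.93773992199796
plat [540.79019244 -30.66488375  93.        ] [538.6783935  -26.26116288  93.        ]
grip (array([ 507.24786171, -294.84303083,  100.11959516]), np.float64(2.113356362193663))
foot [array([ 529.5, -264.5]), array([ 539.3, -320.6]), array([ 425. , -343.4]), array([ 414.4, -285.1])]
t: 0.77
eef_pos: [421.0, -366.4, 309.6]
ee_rot: [-3.102, -0.494, 0.0]
contact_force: [0.6, -0.7, -0.3]
grip_width: 94.8
gripper_force: 0.0
[[398.97293424   0.         318.96380724]
 [  0.         398.97293424 238.38603007]
 [  0.           0.           1.        ]] -0.02318171095606938 [[ 3.10000e-01 -9.16000e-01 -2.56000e-01  4.93386e+02]
 [-9.51000e-01 -2.99000e-01 -8.30000e-02 -3.42678e+02]
 [-1.00000e-03  2.69000e-01 -9.63000e-01  4.80756e+02]
 [ 0.00000e+00  0.00000e+00  0.00000e+00  1.00000e+00]]
```

View pics/w1.png

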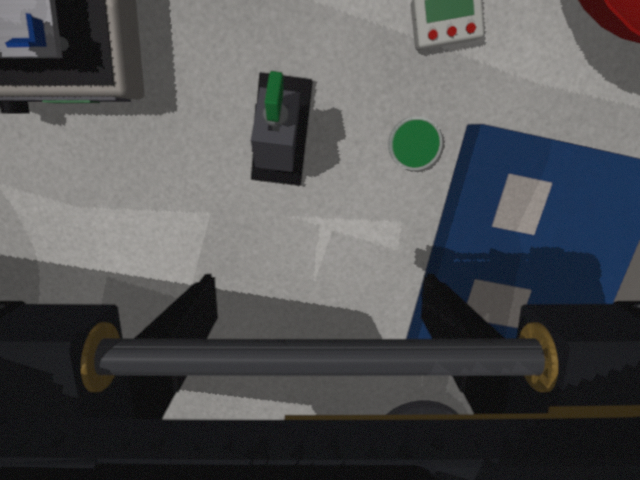

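The wrist view has the key handle at (274,97), the holder foot spanning (250-312, 72-185), and the dish and timer clear of it. I go on towards the shaker and the rack.

```bash
python3 -m crank '[[0,0.16,0,0,1],[0,0.33,0,0,1],[0,0.5,0,0,1],[0,0.66,0,0,1],[0,0.83,0,0,1],[0,1,0,0,1],[0,1,0,0,1],[0,1,0,0,1]]'
python3 -c "
from h import *
np.savez('/tmp/w2.npz',**snap('wrist','w2.png'))"
python3 -m crank '[[0,0.16,0,0.01,1],[0,0.33,0,0.03,1],[0,0.5,0,0.03,1],[0,0.66,0,0.03,1],[0,0.83,0,0.03,1],[0,1,0,0.03,1],[0,1,0,0.03,1]]'
python3 -m crank '[[0.04,0.16,0,0,1],[0.04,0.3,0,0,1],[0.04,0.4,0,0,1],[0.04,0.4,0,0,1],[0.04,0.4,0,0,1],[0.04,0.4,0,0,1]]'
python3 -c "
from h import *
s=snap('wrist','w3.png');np.savez('/tmp/w3.npz',**s);w=np.load('/tmp/w2.npz')
cv2.imwrite('pics/w23.png',np.hstack([w['img'][:300,60:460],s['img'][:300,120:520]])[:,:,::-1])"
```

```text
t: 1.48
eef_pos: [420.0, -116.4, 309.4]
ee_rot: [3.101, 0.5, 0.001]
contact_force: [1.0, -0.2, -0.9]
grip_width: 95.6
gripper_force: 0.0
t: 2.12
eef_pos: [420.3, 135.9, 308.9]
ee_rot: [-3.04, -0.788, -0.0]
contact_force: [-0.8, 0.4, 0.4]
grip_width: 95.4
gripper_force: 0.0
t: 2.62
eef_pos: [430.7, 230.6, 308.8]
ee_rot: [3.042, 0.782, -0.001]
contact_force: [-0.2, 0.4, -0.3]
grip_width: 95.0
gripper_force: 0.0
```

View pics/w23.png

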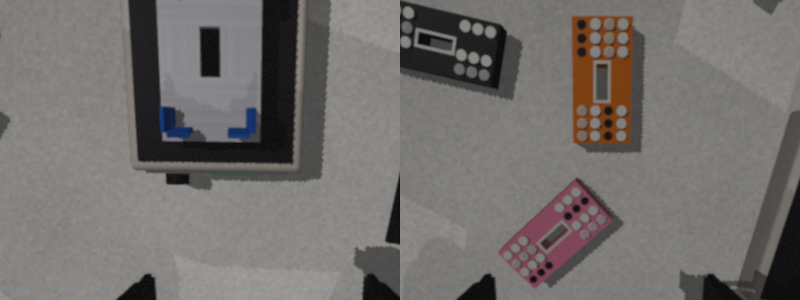

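The orange rack (slot near (322,82) of w3) is well separated from pink and black; the platform slot is at (270,52) in w2. I measure both.

Run:
```python
from h import *
def hsv(s): return cv2.cvtColor(s['img'],cv2.COLOR_RGB2HSV)
def big(m,box):
    x,y,w,h=box;mm=np.zeros_like(m);mm[y:y+h,x:x+w]=m[y:y+h,x:x+w]
    cs,_=cv2.findContours(mm,cv2.RETR_EXTERNAL,cv2.CHAIN_APPROX_NONE);return max(cs,key=cv2.contourArea)
def rect(s,c,z):
    P=np.array([onz(s,p,z)[:2] for p in c[:,0]],np.float32);r=cv2.minAreaRect(P);b=cv2.boxPoints(r)
    e=[b[1]-b[0],b[2]-b[1]];l=max(e,key=np.linalg.norm);a=np.degrees(np.arctan2(l[1],l[0]));a=(a+90)%180-90
    return np.round(r[0],1),np.round(r[1],1),round(a,1)
w=np.load('/tmp/w3.npz')
m=cv2.inRange(hsv(w),(3,120,50),(20,255,255));m=cv2.morphologyEx(m,cv2.MORPH_CLOSE,np.ones((9,9)))
print('rack',rect(w,big(m,(260,0,120,170)),32))
g=hsv(w)
m=cv2.inRange(g,(0,0,150),(180,60,255))
f=big(m,(306,50,34,65));print('frame',cv2.boundingRect(f),rect(w,f,32))
w=np.load('/tmp/w2.npz');m=cv2.inRange(hsv(w),(0,0,0),(180,255,60))
c=big(m,(245,15,50,75));print('plat slot',cv2.boundingRect(c),rect(w,c,93))
m=cv2.inRange(hsv(w),(0,0,75),(180,60,255));c=big(m,(210,0,120,150));print('plate',cv2.boundingRect(c),rect(w,c,93))
w=np.load('/tmp/w1.npz');h=hsv(w)
c=big(cv2.inRange(h,(50,80,30),(80,255,255)),(250,50,60,90));M=cv2.moments(c);u=(M['m10']/M['m00'],M['m01']/M['m00'])
t=np.load('/tmp/top.npz');print('grip',u,tri(w,u,t,(460.9,287.3)))
m=cv2.inRange(h,(0,0,0),(180,255,75));c=big(m,(240,60,80,135));print('holder',rect(w,c,5))
print(ctrl.get_state()['eef_pos'])
```

```text
rack (array([539.2, 287.1]), array([126.1,  61.7]), np.float32(28.5))Traceback (most recent call last):
  File "<stdin>", line 15, in <module>
  File "<stdin>", line 5, in big
ValueError: max() iterable argument is empty
```

```bash
cat >> h.py <<'E'
def hsv(s): return cv2.cvtColor(s['img'],cv2.COLOR_RGB2HSV)
def big(m,box):
    x,y,w,h=box;mm=np.zeros_like(m);mm[y:y+h,x:x+w]=m[y:y+h,x:x+w]
    cs,_=cv2.findContours(mm,cv2.RETR_EXTERNAL,cv2.CHAIN_APPROX_NONE);return max(cs,key=cv2.contourArea)
def rect(s,c,z):
    P=np.array([onz(s,p,z)[:2] for p in c[:,0]],np.float32);r=cv2.minAreaRect(P);b=cv2.boxPoints(r)
    e=[b[1]-b[0],b[2]-b[1]];l=max(e,key=np.linalg.norm);a=np.degrees(np.arctan2(l[1],l[0]));a=(a+90)%180-90
    return np.round(r[0],1),np.round(r[1],1),round(float(a),1)
E
python3 - <<'E'
from h import *
w=np.load('/tmp/w2.npz');m=cv2.inRange(hsv(w),(0,0,0),(180,255,60))
c=big(m,(245,15,50,75));print('plat slot',cv2.boundingRect(c),rect(w,c,93))
m=cv2.inRange(hsv(w),(0,0,60),(180,60,255));c=big(m,(205,0,125,150));print('plate',cv2.boundingRect(c),rect(w,c,93))
w=np.load('/tmp/w1.npz');h=hsv(w)
c=big(cv2.inRange(h,(50,80,30),(80,255,255)),(250,50,60,90));M=cv2.moments(c);u=(M['m10']/M['m00'],M['m01']/M['m00'])
t=np.load('/tmp/top.npz');print('grip',u,tri(w,u,t,(460.9,287.3)))
m=cv2.inRange(h,(0,0,0),(180,255,75));c=big(m,(240,60,80,135));print('holder',rect(w,c,5))
s=ctrl.get_state();print(s['eef_pos'],s['ee_rot'])
E
```

```text
plat slot (260, 28, 20, 49) (array([540.1, -29.6]), array([39.9, 16.3]), 18.1)
plate (215, 0, 108, 143) (array([523.2, -34.9]), array([121.1,  93.9]), 17.6)
grip (273.7027972027972, 95.43916083916083) (array([ 507.5327714 , -295.10898927,  101.44396388]), np.float64(1.0779697700643969))
holder (array([ 475.9, -300.6]), array([120.2,  64.2]), 10.7)
[430.63129918 230.40059054 308.93533203] [ 3.04257652e+00  7.81013258e-01 -7.08410022e-04]
```

```bash
python3 -m crank '[[0.15,0.08,-0.06,0,1],[0.3,0.16,-0.15,0,1],[0.434,0.227,-0.3,0,1],[0.434,0.227,-0.45,0,1],[0.434,0.227,-0.6,0,1],[0.434,0.227,-0.756,0,1],[0.434,0.227,-0.756,0,1],[0.434,0.227,-0.756,0,1]]'
python3 -m crank '[[0,0,-0.1,0,1],[0,0,-0.2,0,1],[0,0,-0.3,0,1],[0,0,-0.4,0,1],[0,0,-0.44,0,1],[0,0,-0.453,0,1],[0,0,-0.453,0,1]]'
```

```text
t: 3.33
eef_pos: [538.3, 287.0, 118.7]
ee_rot: [3.042, 0.781, -0.007]
contact_force: [1.2, 0.1, 1.3]
grip_width: 95.2
gripper_force: 0.0
t: 3.92
eef_pos: [539.6, 288.6, 8.5]
ee_rot: [-3.042, -0.783, -0.003]
contact_force: [0.3, 0.3, 1.4]
grip_width: 95.3
gripper_force: 0.0
```

```bash
python3 -m crank '[[0,0,0,0,-1],[0,0,0,0,-1],[0,0,0,0,-1],[0,0,0,0,-1],[0,0,0,0,-1],[0,0,0,0,-1],[0,0,0,0,-1],[0,0,0,0,-1]]'
python3 -m crank '[[0,0,0.1,0,-1],[0,0,0.25,0,-1],[0,0,0.4,0,-1],[0,0,0.55,0,-1],[0,0,0.7,0,-1],[0,0,0.8,0,-1],[0,0,0.8,0,-1]]'
```

```text
t: 4.58
eef_pos: [538.8, 288.6, 7.3]
ee_rot: [3.042, 0.784, 0.001]
contact_force: [-1.0, -1.0, 5.2]
grip_width: 62.1
gripper_force: 30.0
t: 5.17
eef_pos: [540.1, 289.3, 212.3]
ee_rot: [-3.041, -0.784, -0.012]
contact_force: [0.2, 0.0, -0.4]
grip_width: 61.9
gripper_force: 30.0
```

```bash
python3 -m crank '[[0,-0.1,0,0,-1],[0,-0.23,0,-0.01,-1],[0,-0.36,0,-0.02,-1],[0,-0.5,0,-0.03,-1],[0,-0.65,0,-0.03,-1],[0,-0.8,0,-0.03,-1],[0,-0.95,0,-0.03,-1],[0,-1,0,-0.03,-1]]'
python3 -m crank '[[0,-0.1,-0.04,0,-1],[0,-0.2,-0.1,0,-1],[0,-0.27,-0.15,0,-1],[0,-0.276,-0.15,0,-1],[0,-0.276,-0.15,0,-1],[0,-0.276,-0.15,0,-1]]'
python3 - <<'E'
from h import *
s=snap('wrist','w4.png');np.savez('/tmp/w4.npz',**s);st=ctrl.get_state();print(st['eef_pos'],st['ee_rot'])
E
```

```text
t: 5.83
eef_pos: [537.9, 34.9, 205.8]
ee_rot: [3.103, 0.49, -0.003]
contact_force: [0.9, 0.2, -1.6]
grip_width: 62.2
gripper_force: 30.0
t: 6.33
eef_pos: [538.6, -29.8, 169.3]
ee_rot: [-3.102, -0.494, 0.001]
contact_force: [0.0, 1.1, -1.2]
grip_width: 61.8
gripper_force: 30.0
[538.6883295  -29.5670625  169.59375205] [-3.10232918e+00 -4.94954868e-01 -2.82000415e-04]
```

View pics/w4.png

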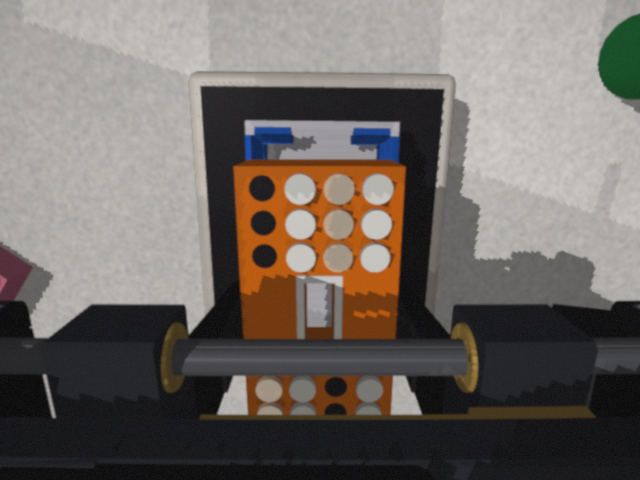

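Rack hangs level in the hand: front top edge near (235-405,167), platform's far edge near (245-400,122). I check the alignment.

Run:
```python
from h import *
w=np.load('/tmp/w4.npz');h=hsv(w);st=ctrl.get_state();T=st['eef_pos'];zt=T[2]-7.3+32
m=cv2.inRange(h,(3,120,40),(20,255,255))
g=cv2.cvtColor(w['img'],cv2.COLOR_RGB2GRAY)
for r in range(158,176,2): print(r,g[r,250:256].mean(),w['img'][r,310].tolist())
def edges(m,row): x=np.flatnonzero(m[row,150:450])+150;return x[0],x[-1]+1
yaw=np.radians(18.05);ux=np.array([np.cos(yaw),np.sin(yaw)]);uy=np.array([-ux[1],ux[0]])
for r in(180,205,240,270):
    a,b=edges(m,r);A=onz(w,(a,r),zt)[:2];B=onz(w,(b,r),zt)[:2];print('rack row',r,a,b,'width',np.linalg.norm(A-B),'mid uy rel tcp',((A+B)/2-T[:2])@uy)
mp=cv2.inRange(h,(0,0,95),(180,60,255))
print('plate top rows',[np.flatnonzero(g[105:135,c].astype(int)>90)[:1]+105 for c in(255,300,340,390)])
for r in(125,):
    x=np.flatnonzero((g[r,225:425]>60))+225;a,b=x[0],x[-1]+1
    A=onz(w,(a,r),93)[:2];B=onz(w,(b,r),93)[:2];M=(A+B)/2;print('plate',a,b,np.linalg.norm(A-B),'mid uy rel tcp',(M-T[:2])@uy)
a=onz(w,(245,121.5),93);b=onz(w,(400,121.5),93);print('plate far edge ux rel tcp',(a[:2]-T[:2])@ux,(b[:2]-T[:2])@ux,'yaw',np.degrees(np.arctan2((a-b)[1],(a-b)[0]))-90)
a=onz(w,(235,167.5),zt);b=onz(w,(405,166.5),zt);print('rack front',(a[:2]-T[:2])@ux,(b[:2]-T[:2])@ux)
```

```text
158 53.666666666666664 [150, 144, 145]
160 63.666666666666664 [111, 70, 50]
162 63.166666666666664 [104, 54, 19]
164 64.0 [106, 55, 17]
166 93.33333333333333 [151, 77, 20]
168 107.5 [172, 87, 20]
170 108.16666666666667 [172, 88, 23]
172 107.83333333333333 [172, 88, 24]
174 106.83333333333333 [172, 87, 20]
rack row 180 233 406 width 63.311367450407985 mid uy rel tcp -0.1077596880908745
rack row 205 235 405 width 63.25603379136463 mid uy rel tcp -0.30138052993185566
rack row 240 236 403 width 63.653553785373354 mid uy rel tcp -0.12540660197879527
rack row 270 238 401 width 63.47124583107927 mid uy rel tcp -0.13494279226563402
plate top rows [array([120]), array([120]), array([121]), array([122])]
plate 244 401 93.9051017871148 mid uy rel tcp -1.9282575848778751
plate far edge ux rel tcp 79.28783489153933 79.3363164660445 yaw 18.080028044105177
rack front 61.87605040762041 62.26784063600525
```

```bash
python3 -m crank '[[0.0086,-0.002,-0.05,0,-1],[0.0086,-0.002,-0.1,0,-1],[0.0086,-0.002,-0.15,0,-1],[0.0086,-0.002,-0.185,0,-1],[0.0086,-0.002,-0.185,0,-1],[0.0086,-0.002,-0.185,0,-1]]'
python3 -m crank '[[0,0,-0.01,0,-1],[0,0,-0.02,0,-1],[0,0,-0.03,0,-1],[0,0,-0.04,0,-1],[0,0,-0.04,0,-1]]'
python3 - <<'E'
from h import *
s=snap('wrist','w5.png');np.savez('/tmp/w5.npz',**s);st=ctrl.get_state();print(st['eef_pos'],st['ee_rot'])
E
```

```text
t: 6.88
eef_pos: [540.8, -30.3, 123.3]
ee_rot: [-3.102, -0.495, 0.0]
contact_force: [0.6, -0.0, -0.7]
grip_width: 61.9
gripper_force: 30.0
t: 7.3
eef_pos: [540.5, -30.9, 112.8]
ee_rot: [-3.102, -0.494, 0.001]
contact_force: [0.3, -0.5, -0.7]
grip_width: 62.1
gripper_force: 30.0
[540.61391328 -30.96260282 112.99161484] [-3.10251752e+00 -4.93793436e-01  4.89825841e-04]
```

View pics/w5.png

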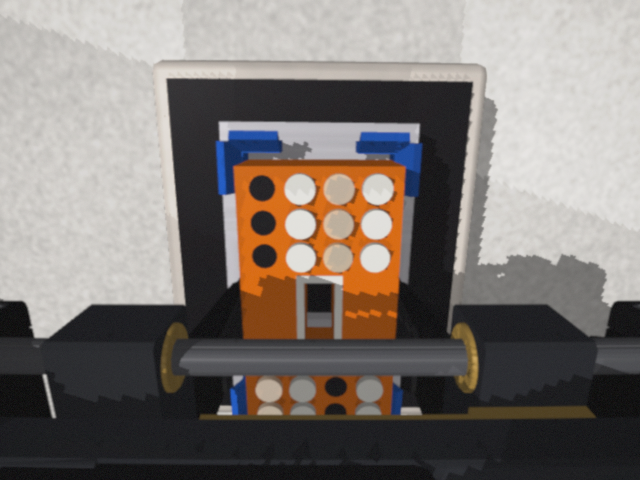

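The rack sits symmetrically between the stops: outer faces at 217 and 421, rack edges at 235 and 405. I lower it home.

```bash
python3 -m crank '[[0,0,-0.012,0,-1],[0,0,-0.024,0,-1],[0,0,-0.036,0,-1],[0,0,-0.044,0,-1],[0,0,-0.044,0,-1],[0,0,-0.044,0,-1]]'
python3 -m crank '[[0,0,-0.005,0,-1],[0,0,-0.01,0,-1],[0,0,-0.01,0,-1],[0,0,-0.01,0,-1]]'
```

```text
t: 7.85
eef_pos: [540.7, -30.9, 102.0]
ee_rot: [-3.102, -0.494, 0.0]
contact_force: [-0.6, -0.2, -1.6]
grip_width: 62.0
gripper_force: 30.0
t: 8.18
eef_pos: [540.8, -31.0, 100.2]
ee_rot: [3.102, 0.494, 0.001]
contact_force: [-1.7, 0.7, 5.2]
grip_width: 61.9
gripper_force: 30.0
```

```bash
python3 -m crank '[[0,0,-0.004,0,-1],[0,0,-0.004,0,0.2],[0,0,-0.004,0,0.7],[0,0,-0.004,0,0.9],[0,0,-0.004,0,0.9],[0,0,-0.004,0,0.9],[0,0,-0.004,0,0.9]]'
python3 -m crank '[[0,0,0.06,0,0.9],[0,0,0.2,0,0.9],[0,0,0.36,0,0.9],[-0.1,0,0.52,0,0.9],[-0.25,0,0.68,0,0.9],[-0.4,0,0.8,0,0.9],[-0.4,0,0.8,0,0.9],[-0.4,0,0.8,0,0.9]]'
python3 - <<'E'
from h import *
s=snap('wrist','w6.png');np.savez('/tmp/w6.npz',**s);st=ctrl.get_state();print(st['eef_pos'],st['ee_rot'])
m=cv2.morphologyEx(cv2.inRange(hsv(s),(3,120,50),(20,255,255)),cv2.MORPH_CLOSE,np.ones((9,9)))
c=big(m,(180,0,300,300));print(cv2.boundingRect(c),rect(s,c,125))
E
```

```text
t: 8.77
eef_pos: [540.7, -30.9, 98.5]
ee_rot: [3.102, 0.494, -0.0]
contact_force: [0.4, -0.3, 0.1]
grip_width: 88.3
gripper_force: 0.0
t: 9.43
eef_pos: [438.9, -30.8, 302.1]
ee_rot: [3.1, 0.494, 0.007]
contact_force: [-0.2, 0.8, 1.0]
grip_width: 90.3
gripper_force: 0.0
[440.20271151 -30.96374854 300.41307049] [3.10102391 0.49326541 0.00587641]
(319, 20, 79, 160) (array([540.3, -30.8]), array([126. ,  62.6]), 18.1)
```

View pics/w6.png

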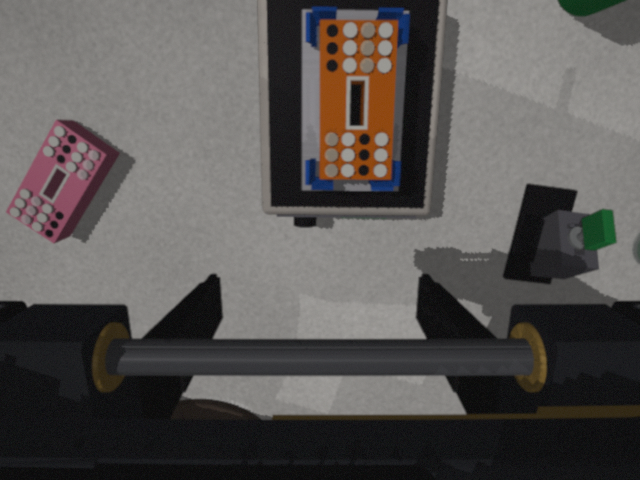

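Rack seated: at z=125 it measures 126.0 x 62.6, centre (540.3,-30.8), yaw 18.1°. On to the key, with one close look on the way.

```bash
python3 -m crank '[[0,-0.15,0,0,0.5],[0,-0.3,0,-0.01,0],[0,-0.46,-0.04,-0.0206,-0.16],[0,-0.62,-0.1,-0.0206,-0.16],[0,-0.78,-0.17,-0.0206,-0.16],[0,-0.93,-0.24,-0.0206,-0.16],[0,-1,-0.28,-0.0206,-0.16],[0,-1,-0.28,-0.0206,-0.16]]'
python3 -m crank '[[0,-0.04,0,0,-0.16],[0,-0.04,0,0,-0.16],[0,-0.04,0,0,-0.16]]'
python3 - <<'E'
from h import *
s=snap('wrist','w7.png');np.savez('/tmp/w7.npz',**s);st=ctrl.get_state();print(st['eef_pos'],st['ee_rot'],st['grip_width'])
c=big(cv2.inRange(hsv(s),(50,80,30),(80,255,255)),(180,0,300,300));M=cv2.moments(c);u=(M['m10']/M['m00'],M['m01']/M['m00'])
print(cv2.boundingRect(c),u,tri(s,u,np.load('/tmp/top.npz'),(460.9,287.3)),onz(s,u,100),rect(s,c,100))
E
```

```text
t: 10.15
eef_pos: [440.3, -284.2, 224.4]
ee_rot: [-3.125, -0.287, 0.006]
contact_force: [0.3, 0.2, -0.3]
grip_width: 43.6
gripper_force: 0.0
t: 10.4
eef_pos: [441.1, -290.6, 228.7]
ee_rot: [3.128, 0.293, 0.0]
contact_force: [0.6, 0.3, -0.6]
grip_width: 39.8
gripper_force: 0.0
[ 441.09925779 -290.33727839  228.95986839] [3.12745742e+00 2.93503572e-01 6.55291460e-04] 40.135815833984005
(334, 114, 20, 61) (343.01879327398615, 143.56445763270688) (array([ 507.94722128, -295.59753008,   99.90829897]), np.float64(0.29542635120664584)) [ 507.80454228 -295.61966789  100.        ] (array([ 507.1, -296.1]), array([43.1, 14. ]), 12.0)
```

View pics/w7.png

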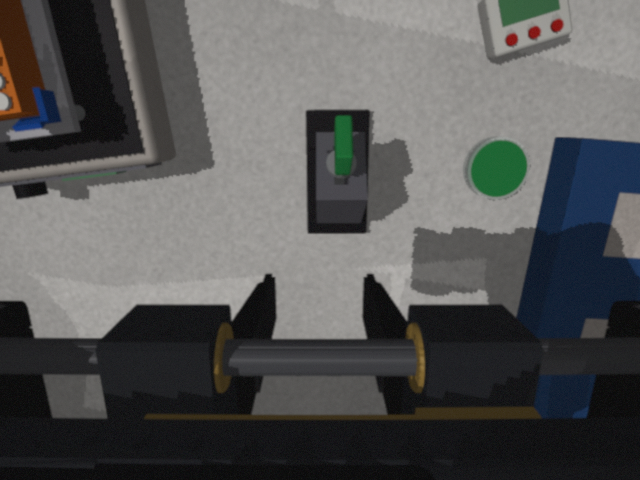

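The foot edges stand vertical in the image, so the yaw matches; handle at (343,144). I descend and grip.

```bash
python3 -m crank '[[0.14,-0.018,-0.06,0,-0.16],[0.276,-0.018,-0.15,0,-0.16],[0.276,-0.018,-0.27,0,-0.16],[0.276,-0.018,-0.4,0,-0.16],[0.276,-0.018,-0.5,0,-0.16],[0.276,-0.018,-0.572,0,-0.16],[0.276,-0.018,-0.572,0,-0.16],[0.276,-0.018,-0.572,0,-0.16]]'
python3 -m crank '[[0,0,0,0,-1],[0,0,0,0,-1],[0,0,0,0,-1],[0,0,0,0,-1],[0,0,0,0,-1],[0,0,0,0,-1],[0,0,0,0,-1]]'
```

```text
t: 11.12
eef_pos: [510.0, -294.7, 85.9]
ee_rot: [-3.127, -0.294, 0.001]
contact_force: [-0.2, -0.5, 0.8]
grip_width: 40.2
gripper_force: 0.0
t: 11.7
eef_pos: [510.0, -295.6, 86.2]
ee_rot: [3.127, 0.292, 0.001]
contact_force: [0.1, 0.9, 6.5]
grip_width: 11.9
gripper_force: 30.0
```

```bash
python3 -m crank '[[0.013,0.0025,0.021,0,-1],[0.026,0.005,0.043,0,-1],[0.052,0.01,0.086,0,-1],[0.079,0.015,0.129,0,-1],[0.079,0.015,0.129,0,-1],[0.079,0.015,0.129,0,-1]]'
python3 -m crank '[[-0.024,-0.005,0.011,0,-1],[-0.047,-0.009,0.021,0,-1],[-0.068,-0.013,0.029,0,-1],[-0.09,-0.017,0.037,0,-1],[-0.09,-0.017,0.037,0,-1]]'
python3 - <<'E'
from h import *
s=snap('wrist','w8.png');t=snap('top');c=snap('scene')
K=cv2.resize
a=np.hstack([K(s['img'][200:440,220:420],(400,480)),K(c['img'][130:220,235:310],(400,480))])
cv2.imwrite('pics/w8c.png',a[:,:,::-1])
E
```

```text
t: 12.2
eef_pos: [529.8, -291.6, 118.2]
ee_rot: [3.127, 0.293, 0.001]
contact_force: [-0.4, 0.1, -1.3]
grip_width: 12.2
gripper_force: 30.0
t: 12.62
eef_pos: [506.7, -296.2, 127.4]
ee_rot: [3.127, 0.291, 0.003]
contact_force: [4.1, 1.2, -1.1]
grip_width: 12.1
gripper_force: 30.0
```

View pics/w8c.png

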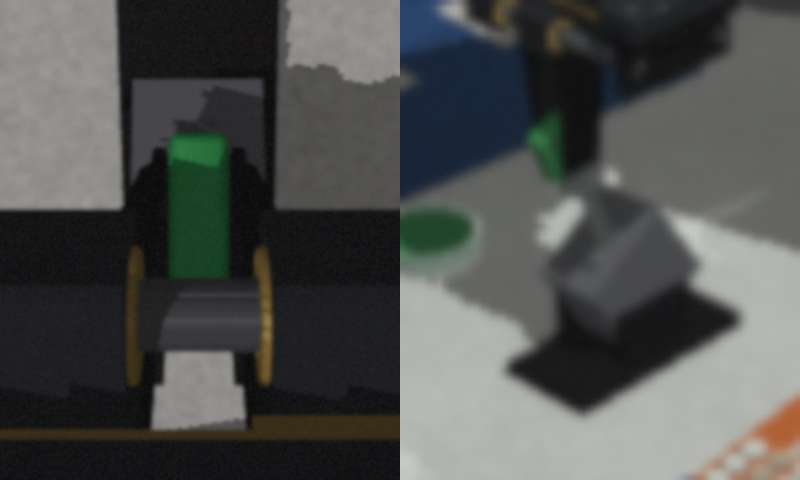

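I've used my ten views, so from here on I measure by code only. The key's wing is upright-ish between the pads, held off by a 4 N reaction, as planned. I finish the pivot and draw the bar clear.

```bash
cat > k.py <<'E'
from h import *
from scipy.spatial.transform import Rotation as R
def rows(s):
    h=hsv(s);m=cv2.inRange(h,(50,70,20),(85,255,255));c=big(m,(280,150,80,190));x,y,w,hh=cv2.boundingRect(c);col=x+w//2
    v=h[:,col-4:col+5,2].mean(1)
    d=np.diff(v[y+3:y+hh-2]);k=y+3+int(np.argmin(d))+.5
    return (x,y,w,hh),k,v
def pred(s,T,rv,th):
    Rt=R.from_rotvec(rv).as_matrix();X=Rt[:,0]*np.array([1,1,0]);X/=np.linalg.norm(X);Z=np.array([0,0,1.])
    kz=np.sin(th)*X+np.cos(th)*Z;kx=np.cos(th)*X-np.sin(th)*Z
    g=T+19*Z-4.7*kz
    f=lambda a,b:proj(s,g+a*kx+b*kz)[1].round(1)
    return dict(front_bot=f(17,-15),front_top=f(17,15),back_top=f(-17,15),bar_front_top=f(15,-73),bar_front_bot=f(15,-81))
def show(s):
    st=ctrl.get_state();b,k,v=rows(s);print('green box',b,'edge',k)
    for d in(16,8,4,0,-4,-8): print(d,pred(s,st['eef_pos'],st['ee_rot'],np.radians(d)))
    print('V profile',v[b[1]-40:b[1]+40:2].round().astype(int).tolist(),'from row',b[1]-40)
E
python3 -c "
from k import *
show(snap('wrist','w9.png'))"
python3 -m crank '[[-0.02,-0.004,0.005,0,-1],[-0.043,-0.009,0.009,0,-1],[-0.066,-0.013,0.012,0,-1],[-0.088,-0.017,0.013,0,-1],[-0.088,-0.017,0.013,0,-1]]'
python3 -c "
from k import *
show(snap('wrist','w10.png'))"
```

```text
green box (302, 266, 34, 74) edge 281.5
16 {'front_bot': np.float64(271.5), 'front_top': np.float64(277.3), 'back_top': np.float64(363.7), 'bar_front_top': np.float64(267.6), 'bar_front_bot': np.float64(266.8)}
8 {'front_bot': np.float64(266.4), 'front_top': np.float64(282.0), 'back_top': np.float64(365.0), 'bar_front_top': np.float64(250.3), 'bar_front_bot': np.float64(248.3)}
4 {'front_bot': np.float64(264.1), 'front_top': np.float64(284.6), 'back_top': np.float64(365.2), 'bar_front_top': np.float64(241.8), 'bar_front_bot': np.float64(239.1)}
0 {'front_bot': np.float64(262.0), 'front_top': np.float64(287.5), 'back_top': np.float64(365.2), 'bar_front_top': np.float64(233.4), 'bar_front_bot': np.float64(230.1)}
-4 {'front_bot': np.float64(260.0), 'front_top': np.float64(290.5), 'back_top': np.float64(365.0), 'bar_front_top': np.float64(225.2), 'bar_front_bot': np.float64(221.2)}
-8 {'front_bot': np.float64(258.4), 'front_top': np.float64(293.7), 'back_top': np.float64(364.5), 'bar_front_top': np.float64(217.0), 'bar_front_bot': np.float64(212.3)}
V profile [24, 23, 24, 25, 24, 26, 29
[... 850 characters left out ...]
ont_bot': np.float64(261.7), 'front_top': np.float64(287.1), 'back_top': np.float64(364.9), 'bar_front_top': np.float64(233.3), 'bar_front_bot': np.float64(230.0)}
-4 {'front_bot': np.float64(259.8), 'front_top': np.float64(290.2), 'back_top': np.float64(364.7), 'bar_front_top': np.float64(225.0), 'bar_front_bot': np.float64(221.0)}
-8 {'front_bot': np.float64(258.1), 'front_top': np.float64(293.4), 'back_top': np.float64(364.2), 'bar_front_top': np.float64(216.9), 'bar_front_bot': np.float64(212.2)}
V profile [75, 75, 75, 76, 76, 75, 71, 50, 47, 43, 41, 42, 66, 103, 113, 112, 107, 83, 78, 72, 57, 51, 51, 52, 53, 52, 59, 84, 98, 110, 109, 107, 102, 101, 99, 112, 112, 88, 67, 68] from row 210
```

Run:
```python
import cv2,numpy as np
for f in('w9','w10'):
    im=cv2.imread('pics/%s.png'%f);h=cv2.cvtColor(im,cv2.COLOR_BGR2HSV)
    print(f);
    for r in range(190,292,3): print(r,' '.join('%3d/%3d/%3d'%tuple(np.median(h[r,c-2:c+3].astype(int),axis=0)) for c in(290,300,308,319,330,338,348)))
```

```text
w9
190  18/  9/145  20/  9/146  15/  9/146  20/  9/145  18/  9/143  17/ 10/148  18/  7/143
193  23/  6/ 90  15/  6/ 82  20/ 10/ 80  15/  7/ 78  20/  6/ 78  15/ 10/ 81  10/ 10/ 73
196 105/ 28/ 22 143/ 35/ 21 144/ 43/ 23 113/ 39/ 24 105/ 12/ 22 135/ 31/ 23 150/ 36/ 22
199 128/ 19/ 26 120/ 20/ 26 143/ 35/ 26 143/ 27/ 23 150/ 31/ 25  54/ 23/ 23 105/ 32/ 24
202 170/ 29/ 26 150/ 33/ 27 135/ 20/ 26 150/ 22/ 24 150/ 12/ 25 150/ 18/ 26 135/ 21/ 24
205 150/ 46/ 24 150/ 19/ 27  90/ 21/ 25 128/ 43/ 24 150/ 33/ 24 150/ 22/ 25 130/ 31/ 24
208 135/ 26/ 24 155/ 51/ 25 140/ 23/ 25 135/ 20/ 27 135/ 21/ 25 130/ 43/ 24 105/ 21/ 22
211 135/ 24/ 24 135/ 20/ 24 150/ 46/ 24  90/ 20/ 25 135/ 33/ 24 140/ 28/ 25 145/ 61/ 23
214  90/ 23/ 24 140/ 21/ 24 120/ 10/ 25  90/ 11/ 24  90/ 11/ 26 135/ 35/ 23  90/ 20/ 25
217  30/ 14/ 25 165/ 19/ 27 140/ 24/ 22 120/ 33/ 25 120/ 20/ 26 105/ 11/ 24 158/ 32/ 24
220 150/ 20/ 26 150/ 22/ 26 135/ 31/ 25 135/ 23/ 23 105/ 23/ 24 120/ 22/ 22 165/ 31/ 21
223  30/ 12/ 22 138/ 20/ 25 120/ 36/ 23 120/ 11/ 26 130/ 32/ 24 120/ 31/ 22 135/ 32/ 23
226 130/ 32/ 24 120/ 29/ 24 135/ 19/ 25  
[... 4190 characters left out ...]
 130/ 16/ 77  60/  4/ 63  69/169/116  69/167/113  69/153/ 60  90/  8/ 66 120/ 16/ 46
271 126/ 16/ 77  75/  4/ 63  69/166/117  68/166/115  68/166/ 59 120/  4/ 67 120/ 22/ 47
274 126/ 17/ 78  60/ 11/ 27  69/166/118  69/171/113  68/154/ 59  90/ 22/ 29 128/ 21/ 47
277 126/ 17/ 77  67/ 59/ 16  69/170/117  69/173/111  70/176/ 57  80/ 43/ 18 120/ 11/ 45
280 132/ 13/ 78  60/ 43/ 13  69/168/116  69/171/113  69/157/ 57  90/ 32/ 17 135/ 23/ 46
283 125/ 20/ 62 120/ 73/ 17  68/173/ 73  69/168/105  68/163/ 59   0/ 21/ 18 128/ 17/ 38
286 128/ 17/ 19  90/ 28/ 18  69/170/ 68  69/169/ 67  69/170/ 58  60/ 36/ 17 110/ 26/ 19
289 120/ 48/ 16  60/ 23/ 17  70/173/ 66  70/169/ 68  69/170/ 57 120/ 38/ 17 100/ 44/ 17
```

```bash
python3 -m crank '[[0.02,0.004,0.033,0,-1],[0.04,0.008,0.066,0,-1],[0.06,0.011,0.1,0,-1],[0.08,0.015,0.133,0,-1],[0.08,0.015,0.2,0,-1],[0.08,0.015,0.3,0,-1],[0.08,0.015,0.4,0,-1],[0.08,0.015,0.4,0,-1]]'
python3 - <<'E'
from k import *
s=snap('wrist','w11.png');st=ctrl.get_state();T=st['eef_pos'];print(T,st['ee_rot'],st['grip_width'])
for d in(4,0,-4,-8,-12): print(d,pred(s,T,st['ee_rot'],np.radians(d)))
h=hsv(s)
for r in range(170,292,3): print(r,' '.join('%3d/%3d/%3d'%tuple(np.median(h[r,c-2:c+3].astype(int),axis=0)) for c in(285,296,304,312,319,326,334,342)))
E
```

```text
t: 13.95
eef_pos: [506.6, -297.2, 235.9]
ee_rot: [3.123, 0.293, 0.008]
contact_force: [0.5, -0.9, -1.1]
grip_width: 11.9
gripper_force: 30.0
[ 505.93026663 -296.76710726  233.54020933] [3.1243932  0.29262302 0.00534467] 12.317366651704178
4 {'front_bot': np.float64(263.6), 'front_top': np.float64(283.4), 'back_top': np.float64(363.1), 'bar_front_top': np.float64(242.1), 'bar_front_bot': np.float64(239.5)}
0 {'front_bot': np.float64(261.5), 'front_top': np.float64(286.2), 'back_top': np.float64(363.1), 'bar_front_top': np.float64(233.8), 'bar_front_bot': np.float64(230.6)}
-4 {'front_bot': np.float64(259.6), 'front_top': np.float64(289.2), 'back_top': np.float64(362.9), 'bar_front_top': np.float64(225.6), 'bar_front_bot': np.float64(221.7)}
-8 {'front_bot': np.float64(257.9), 'front_top': np.float64(292.3), 'back_top': np.float64(362.4), 'bar_front_top': np.float64(217.5), 'bar_front_bot': np.float64(212.9)}
-12 {'front_bot': np.float64(256.4), 'front_top': np.float64(295.6), 'back_top': np.float64(361.8), 'bar_front_top': np.float64(209.5), 'bar_front_bot': np.float64(204.3)}
170  18
[... 3392 characters left out ...]

272  18/  8/151 120/  8/ 67  69/136/ 92  69/165/122  69/166/119  68/166/ 69  65/ 79/ 59 120/  7/ 60
275  18/  8/153 120/ 12/ 41  69/146/ 91  69/166/123  69/169/119  69/170/ 64  69/ 91/ 53 120/ 10/ 43
278  18/ 10/157  83/ 18/ 29  69/171/ 85  69/170/121  69/171/118  70/169/ 68  69/159/ 45 125/ 15/ 28
281  18/  8/157  30/ 17/ 22  69/172/ 65  68/165/121  69/171/117  69/170/ 69  70/162/ 44 120/ 15/ 22
284  15/  8/155  60/ 57/ 15  70/142/ 52  69/172/ 71  70/175/ 94  69/158/ 71  69/151/ 44 120/ 34/ 15
287  18/  8/154  50/ 36/ 14  70/149/ 48  69/163/ 70  69/163/ 71  70/166/ 70  69/165/ 41  48/ 46/ 16
290  23/  8/153  80/ 17/ 16  69/141/ 49  69/163/ 69  69/168/ 70  69/166/ 69  69/150/ 46 105/ 48/ 16
```

```bash
python3 -m crank '[[-0.06,0.1,0,0,-1],[-0.13,0.2,0,0,-1],[-0.2,0.3,0,0,-1],[-0.264,0.388,0,0,-1],[-0.264,0.388,0,0,-1],[-0.264,0.388,0,0,-1]]'
cat > p.py <<'E'
from k import *
import sys
s=snap('wrist',sys.argv[1]);st=ctrl.get_state();T=st['eef_pos'];print(T,st['ee_rot'],st['grip_width'])
for d in(8,4,0,-4,-8,-12): print(d,{k:float(v) for k,v in pred(s,T,st['ee_rot'],np.radians(d)).items()})
h=hsv(s)
for r in range(185,292,3): print(r,' '.join('%3d/%3d/%3d'%tuple(np.median(h[r,c-2:c+3].astype(int),axis=0)) for c in(290,300,306,312,319,326,332,340)))
E
python3 p.py w12.png
```

```text
t: 14.5
eef_pos: [438.6, -198.6, 230.6]
ee_rot: [3.128, 0.294, -0.0]
contact_force: [-0.2, -0.5, -0.6]
grip_width: 12.0
gripper_force: 30.0
[ 439.23492833 -199.38973087  230.57492627] [3.12736599e+00 2.93343535e-01 3.12591092e-04] 11.918776021684238
8 {'front_bot': 265.4, 'front_top': 280.9, 'back_top': 363.9, 'bar_front_top': 249.6, 'bar_front_bot': 247.5}
4 {'front_bot': 263.1, 'front_top': 283.5, 'back_top': 364.2, 'bar_front_top': 241.1, 'bar_front_bot': 238.4}
0 {'front_bot': 261.0, 'front_top': 286.4, 'back_top': 364.2, 'bar_front_top': 232.7, 'bar_front_bot': 229.4}
-4 {'front_bot': 259.1, 'front_top': 289.4, 'back_top': 364.0, 'bar_front_top': 224.4, 'bar_front_bot': 220.4}
-8 {'front_bot': 257.4, 'front_top': 292.6, 'back_top': 363.5, 'bar_front_top': 216.2, 'bar_front_bot': 211.5}
-12 {'front_bot': 255.9, 'front_top': 296.0, 'back_top': 362.8, 'bar_front_top': 208.1, 'bar_front_bot': 202.8}
185  20/  8/108  15/  9/163  15/  9/165  18/  8/165  12/  8/165  20/  8/162  20/  9/162  20/  8/162
188  18/  9/160  15/  9/163  18/  9/165  18/  8/162  20/  8/161  18/  8/164  18/  8/16
[... 2713 characters left out ...]

272  18/  9/166  90/  8/ 66  69/169/123  69/165/133  69/167/127  69/173/102  68/158/ 64  90/  3/ 78
275  12/  8/165  69/ 33/ 18  69/165/122  69/168/130  69/167/126  68/163/ 84  69/158/ 63 130/ 16/ 22
278  20/  9/167  75/ 48/ 16  69/169/123  69/169/130  69/171/127  68/164/ 78  70/166/ 62 105/ 34/ 17
281  18/  8/167  90/ 43/ 12  69/174/102  68/167/124  69/171/126  68/162/ 76  70/166/ 60 120/ 16/ 18
284  20/  9/ 91  71/ 23/ 19  69/167/ 73  69/175/ 75  69/167/ 89  69/165/ 74  69/169/ 62 120/ 27/ 17
287  23/ 13/ 23  80/ 38/ 18  69/171/ 70  68/169/ 75  69/167/ 75  69/155/ 74  68/158/ 63  90/ 43/ 15
290 160/ 43/ 21  30/ 44/ 18  69/167/ 68  69/169/ 74  70/164/ 75  69/163/ 74  69/161/ 64  60/ 32/ 16
```

The bar's front end shows at row 233, columns 312-326, so the key leans about 2° and its bar sits about 2 mm behind the TCP. I go over the slot.

```bash
python3 -m crank '[[0.05,0.09,0,0.003,-1],[0.13,0.22,0,0.01,-1],[0.21,0.35,0,0.016,-1],[0.29,0.48,0,0.0204,-1],[0.37,0.6,0,0.0204,-1],[0.413,0.676,0,0.0204,-1],[0.413,0.676,-0.06,0.0204,-1],[0.413,0.676,-0.12,0.0204,-1]]'
python3 -m crank '[[0,0,0,0,-1],[0,0,0,0,-1]]'
python3 - <<'E'
from k import *
s=snap('wrist','w13.png');st=ctrl.get_state();T=st['eef_pos'];print(T,st['ee_rot'])
h=hsv(s)
for r in range(205,262,2): print(r,' '.join('%d/%d/%d'%tuple(h[r,c].astype(int)) for c in range(286,353,4)))
E
```

```text
t: 15.22
eef_pos: [543.9, -29.7, 199.8]
ee_rot: [3.102, 0.495, 0.002]
contact_force: [-0.3, -0.9, -0.7]
grip_width: 11.9
gripper_force: 30.0
t: 15.38
eef_pos: [542.5, -30.8, 199.7]
ee_rot: [-3.102, -0.491, 0.003]
contact_force: [-0.4, -0.1, -0.1]
grip_width: 11.6
gripper_force: 30.0
[542.77823193 -30.95664977 200.47737197] [ 3.10290264e+00  4.91169767e-01 -5.45069904e-04]
205 120/8/31 8/132/62 13/226/183 11/166/175 23/10/195 23/10/195 26/10/196 15/21/167 12/218/166 12/107/167 14/66/178 16/48/159 17/44/156 10/128/149 13/217/174 21/14/187 23/12/194
207 100/26/29 170/46/33 13/224/180 10/123/185 20/12/196 23/12/195 23/12/196 23/13/180 13/221/156 13/70/168 16/50/162 16/47/159 17/44/157 13/80/143 12/189/158 23/11/192 23/12/194
209 130/23/33 0/0/28 13/223/177 10/92/188 20/12/196 26/9/195 26/9/193 26/11/178 13/217/140 13/71/177 17/47/157 15/45/158 16/47/158 14/72/148 11/184/173 23/12/195 26/9/193
211 170/26/30 15/38/40 13/224/180 10/99/186 26/9/194 23/10/195 27/12/195 24/14/179 12/216/156 14/80/181 16/46/160 16/45/159 15/45/160 13/73/147 12/196/182 26/11/194 26/9/193
213 150/17/30 9/149/77 1
[... 3784 characters left out ...]
34/181 13/227/182 14/232/180 45/71/107 68/167/67 67/160/67 67/160/67 67/151/66 70/161/65 66/155/61 13/218/109 12/210/113 14/232/121 13/228/162 13/218/116
257 13/222/183 13/230/182 13/227/182 14/233/182 14/234/181 45/98/91 67/152/69 69/160/67 69/170/66 67/150/68 69/171/64 69/173/62 14/207/107 12/201/113 13/221/112 13/221/112 13/216/112
259 14/233/182 13/234/182 13/230/182 13/222/184 12/203/173 59/103/84 68/175/67 68/169/68 71/174/66 70/178/66 70/166/66 68/155/64 13/143/89 14/229/110 13/229/109 13/214/112 13/223/110
261 14/237/181 14/232/181 13/235/181 14/235/181 10/92/128 69/159/82 68/164/70 66/164/70 68/168/70 68/158/68 69/189/66 70/175/64 60/26/68 12/200/107 13/214/113 13/216/111 13/212/112
```

Run:
```python
from k import *
s=np.load('/tmp/wrist.npz');T=ctrl.get_state()['eef_pos'];a=np.radians(18.1);u=np.array([np.cos(a),np.sin(a)]);v=np.array([-u[1],u[0]])
for n,p,z in(('slot front',(318,226),125),('frame outer',(318,220.5),125),('bar front bot',(318,233),T[2]-66.7),('bar front top',(318,235),T[2]-58.7),('slotL',(308.3,240),125),('slotR',(327.8,240),125),('barL',(311.8,240),T[2]-58.7),('barR',(324.5,240),T[2]-58.7)):
    q=onz(s,p,z)[:2]-T[:2];print(n,q@u,q@v)
print(T)
```

```text
slot front 15.41340607773531 1.1676183203474182
frame outer 18.992531131421465 1.158287574423407
bar front bot 13.155449088503035 1.1423068929010518
bar front top 14.054491149720045 1.1115247177327423
slotL 6.1884674214434305 7.405918521171543
slotR 6.168387344273544 -5.086104221641989
barL 10.968022394999943 4.820362120278001
barR 10.955837014432518 -2.7600577699589595
[542.77823193 -30.95664977 200.47737197]
```

Bar and slot agree to about 1 mm in both directions. I insert.

```bash
python3 -m crank '[[-0.003,-0.001,-0.02,0,-1],[-0.003,-0.001,-0.04,0,-1],[-0.003,-0.001,-0.06,0,-1],[-0.003,-0.001,-0.08,0,-1],[-0.003,-0.001,-0.1,0,-1],[-0.003,-0.001,-0.1,0,-1]]'
python3 -m crank '[[0,0,-0.02,0,-1],[0,0,-0.04,0,-1],[0,0,-0.06,0,-1],[0,0,-0.08,0,-1],[0,0,-0.08,0,-1]]'
```

```text
t: 15.93
eef_pos: [541.0, -30.7, 174.4]
ee_rot: [-3.102, -0.492, 0.002]
contact_force: [-0.2, -0.1, -1.2]
grip_width: 11.7
gripper_force: 30.0
t: 16.35
eef_pos: [541.0, -30.6, 154.3]
ee_rot: [-3.102, -0.492, 0.002]
contact_force: [0.0, -0.7, -1.2]
grip_width: 12.0
gripper_force: 30.0
```

```bash
python3 -m crank '[[0,0,-0.02,0,-1],[0,0,-0.04,0,-1],[0,0,-0.052,0,-1],[0,0,-0.052,0,-1]]'
python3 -m crank '[[0,0,-0.004,0,-1],[0,0,-0.006,0,-1],[0,0,-0.006,0,-1]]'
python3 -m crank '[[0,0,-0.003,0,-1],[0,0,-0.003,0,-1]]'
```

```text
t: 16.68
eef_pos: [541.2, -30.6, 141.7]
ee_rot: [-3.103, -0.492, 0.002]
contact_force: [0.0, 0.6, -0.2]
grip_width: 12.0
gripper_force: 30.0
t: 16.93
eef_pos: [541.5, -30.7, 140.9]
ee_rot: [3.103, 0.492, 0.0]
contact_force: [-0.3, 1.3, -1.2]
grip_width: 11.7
gripper_force: 30.0
t: 17.1
eef_pos: [541.6, -30.7, 140.4]
ee_rot: [3.103, 0.492, 0.001]
contact_force: [-1.1, 1.0, 2.4]
grip_width: 12.0
gripper_force: 30.0
```

```bash
python3 -m crank '[[0,0,-0.004,0,-1],[0,0,-0.004,0,-1],[0,0,-0.004,0,-1]]'
python3 -m crank '[[0,0,-0.004,0,-1],[0,0,-0.004,0,-1],[0,0,-0.004,0,-1]]'
```

```text
t: 17.35
eef_pos: [541.6, -30.7, 140.1]
ee_rot: [3.102, 0.492, 0.002]
contact_force: [-3.1, 0.1, 10.2]
grip_width: 12.0
gripper_force: 30.0
t: 17.6
eef_pos: [541.7, -30.7, 139.9]
ee_rot: [3.102, 0.492, 0.003]
contact_force: [-6.3, 0.6, 19.5]
grip_width: 11.9
gripper_force: 30.0
```

The flange meets the rack at the expected height (19 N). I relax the grip so the key stands square, then check it and regrip.

```bash
python3 -m crank '[[-0.006,-0.002,0.006,0,-1],[-0.006,-0.002,0.006,0,-1],[-0.006,-0.002,0.006,0,-0.6],[-0.006,-0.002,0.006,0,-0.6],[-0.006,-0.002,0.006,0,-0.6],[-0.006,-0.002,0.006,0,-0.6]]'
python3 - <<'E'
from k import *
s=snap('wrist','w14.png');st=ctrl.get_state();T=st['eef_pos'];print(T,st['ee_rot'])
a=np.radians(18.1);u=np.array([np.cos(a),np.sin(a),0]);v=np.array([-u[1],u[0],0]);Z=np.array([0,0,1.])
g=np.array([T[0],T[1],154.])
for d in(-2,0,2): print(d,[proj(s,g+d*u+x*u+z*Z).round(1).tolist() for x,z in((17,-15),(17,15),(5,-15))], 'flange',proj(s,g+d*u+12*u-25*Z).round(1))
h=hsv(s)
for r in range(236,300,2): print(r,' '.join('%d/%d/%d'%tuple(np.median(h[r,c-1:c+2],axis=0).astype(int)) for c in(290,300,306,312,319,326,332,338,346)))
m=cv2.inRange(h,(50,70,20),(85,255,255));x=[np.flatnonzero(m[r,260:380])[[0,-1]]+260 for r in(290,300,310)];print(x)
E
```

```text
t: 18.1
eef_pos: [539.9, -31.1, 139.4]
ee_rot: [-3.103, -0.492, 0.001]
contact_force: [-0.7, -0.3, -0.6]
grip_width: 18.6
gripper_force: 0.0
[539.91907082 -31.16331517 139.41643753] [-3.10278382e+00 -4.91999408e-01  5.70653271e-04]
-2 [[319.5, 266.4], [319.6, 292.8], [319.6, 290.8]] flange [319.5 269.2]
0 [[319.5, 262.3], [319.6, 287.9], [319.6, 286.8]] flange [319.5 265.3]
2 [[319.5, 258.1], [319.6, 283.0], [319.6, 282.8]] flange [319.5 261.4]
236 13/225/188 23/10/208 26/10/213 20/12/197 13/230/186 15/63/191 18/43/176 17/44/178 13/216/149
238 13/225/186 21/12/207 26/8/216 14/35/167 13/230/185 11/108/190 17/43/176 15/49/182 13/222/162
240 13/229/188 10/47/188 14/31/214 11/157/130 13/230/186 12/205/188 14/78/193 14/68/169 13/222/184
242 13/222/196 13/214/186 11/173/206 13/225/179 13/227/185 13/223/186 12/184/188 13/216/192 13/226/186
244 13/231/200 11/179/185 9/117/201 9/115/184 9/115/184 9/114/184 9/114/184 11/170/203 13/226/184
246 13/226/196 12/121/187 24/12/213 21/12/193 23/12/195 21/12/195 23/12/195 11/102/208 13/230/184
248 13/227/191 12/120/191 23/11/213 26/12/198 26/10/197 26/
[... 1729 characters left out ...]
23
286 75/32/22 90/8/95 69/171/128 69/173/92 69/163/91 69/161/92 69/170/83 90/6/96 70/40/19
288 30/12/24 80/6/92 69/179/145 69/173/90 69/172/91 70/171/91 68/166/85 90/8/95 135/49/21
290 108/43/23 90/6/92 69/179/145 69/172/91 70/176/90 69/169/92 69/163/86 75/3/94 120/36/24
292 90/17/22 0/0/91 69/174/143 69/166/92 69/167/90 69/174/91 68/165/85 90/3/94 50/26/23
294 165/23/24 10/61/98 69/179/140 70/171/91 69/171/91 69/166/92 68/168/87 8/29/97 120/31/24
296 90/34/21 10/149/113 68/171/113 69/168/91 69/174/91 70/175/89 69/171/85 9/123/113 135/36/24
298 135/27/19 9/150/121 69/163/86 69/181/91 69/166/91 70/176/90 69/166/86 10/138/120 130/11/24
[array([304, 334]), array([305, 334]), array([305, 334])]
```

Run:
```python
from k import *
s=np.load('/tmp/wrist.npz');T=ctrl.get_state()['eef_pos'];a=np.radians(18.1);u=np.array([np.cos(a),np.sin(a)]);v=np.array([-u[1],u[0]])
def f(n,p,z): q=onz(s,p,z)[:2]-T[:2];print(n,(q@u).round(2),(q@v).round(2))
f('flange back chord L',(300,294),129);f('front chord L',(300,263.7),129);f('back R',(338,293.8),129);f('front R',(338,263.6),129)
f('slot front',(318,251.5),125);f('frame outer',(318,244),125);f('slot front hi',(318,251.5),127)
f('wing front bot',(319,273.5),139);f('wing front top',(319,279.5),169)
f('handle L',(304.5,300),169);f('handle R',(334.8,300),169)
```

```text
flange back chord L -2.93 9.63
front chord L 12.83 9.4
back R -2.85 -9.06
front R 12.85 -8.88
slot front 17.7 0.74
frame outer 21.51 0.73
slot front hi 18.33 0.73
wing front bot 11.56 0.25
wing front top 20.44 0.22
handle L 12.0 5.82
handle R 11.99 -5.85
```

The flange disc shows between (300,264-294) and (338,264-294), so the key stands about 4-5 mm forward of the slot centre, flange down. I centre the fingers on it, grip, slide it back to the middle and turn.

```bash
python3 -m crank '[[0.015,0.005,0,0,-0.6],[0.015,0.005,0,0,-0.6],[0.015,0.005,0,0,-1],[0.015,0.005,0,0,-1],[0.015,0.005,0,0,-1],[0.015,0.005,0,0,-1]]'
python3 -m crank '[[-0.006,-0.002,0,0,-1],[-0.012,-0.004,0,0,-1],[-0.017,-0.006,0,0,-1],[-0.017,-0.006,0,0,-1]]'
python3 - <<'E'
from k import *
s=snap('wrist','w15.png');T=ctrl.get_state()['eef_pos'];print(T);a=np.radians(18.1);u=np.array([np.cos(a),np.sin(a)]);v=np.array([-u[1],u[0]])
def f(n,p,z): q=onz(s,p,z)[:2]-T[:2];print(n,(q@u).round(2),(q@v).round(2))
h=hsv(s)
for c in(300,302,336,338): print(c,' '.join('%d:%d/%d'%(r,h[r,c,1],h[r,c,2]) for r in range(258,302,2)))
for c in(316,322): print(c,' '.join('%d:%d/%d/%d'%(r,*h[r,c]) for r in range(236,292,2)))
E
```

```text
t: 18.65
eef_pos: [543.6, -29.9, 139.6]
ee_rot: [3.103, 0.492, -0.0]
contact_force: [1.0, -0.2, -0.9]
grip_width: 12.0
gripper_force: 30.0
t: 18.98
eef_pos: [539.1, -31.5, 139.7]
ee_rot: [3.103, 0.492, -0.0]
contact_force: [0.8, 0.1, -0.7]
grip_width: 12.3
gripper_force: 30.0
[539.28229255 -31.5011536  139.6788467 ]
300 258:121/188 260:119/188 262:118/186 264:118/186 266:117/187 268:120/185 270:124/168 272:60/119 274:10/50 276:46/22 278:13/19 280:44/23 282:54/19 284:51/20 286:93/22 288:12/22 290:23/22 292:40/19 294:64/20 296:36/21 298:35/29 300:13/19
302 258:20/194 260:16/192 262:16/192 264:17/194 266:17/192 268:19/179 270:16/127 272:2/121 274:3/75 276:5/56 278:20/25 280:13/20 282:20/26 284:47/27 286:16/31 288:35/36 290:81/38 292:91/28 294:36/28 296:43/30 298:28/27 300:38/27
336 258:19/191 260:23/156 262:16/110 264:18/111 266:21/109 268:20/103 270:12/83 272:3/78 274:11/47 276:14/37 278:13/20 280:13/20 282:49/21 284:49/26 286:11/23 288:33/23 290:28/27 292:41/25 294:27/28 296:31/25 298:51/25 300:41/25
338 258:124/187 260:126/170 262:137/108 264:142/106 266:141/107 268:143/107 270:129/9
[... 229 characters left out ...]
0 246:30/11/193 248:26/10/181 250:30/5/97 252:0/0/72 254:90/7/71 256:150/4/70 258:90/4/70 260:105/7/72 262:68/27/75 264:68/139/79 266:69/179/77 268:70/168/79 270:68/172/80 272:68/170/81 274:69/171/82 276:68/169/83 278:69/171/82 280:67/166/83 282:69/168/82 284:68/162/85 286:69/177/98 288:69/176/100 290:69/170/90
322 236:13/228/182 238:13/224/183 240:13/223/183 242:10/142/180 244:18/17/191 246:23/12/195 248:23/11/180 250:15/5/96 252:0/0/72 254:90/4/70 256:120/7/71 258:105/7/70 260:90/4/71 262:70/31/73 264:68/141/78 266:70/173/78 268:70/177/78 270:69/165/79 272:69/187/79 274:69/162/82 276:68/155/82 278:71/182/80 280:69/167/81 282:70/172/77 284:69/164/70 286:68/168/73 288:69/161/79 290:68/165/85
```

Centred. Now the quarter turn.

```bash
python3 -m crank '[[0,0,0,0.018,-1],[0,0,0,0.036,-1],[0,0,0,0.054,-1],[0,0,0,0.072,-1],[0,0,0,0.09,-1],[0,0,0,0.108,-1],[0,0,0,0.125,-1],[0,0,0,0.125,-1]]'
python3 -m crank '[[0,0,0,0.018,-1],[0,0,0,0.036,-1],[0,0,0,0.054,-1],[0,0,0,0.072,-1],[0,0,0,0.09,-1],[0,0,0,0.108,-1],[0,0,0,0.125,-1],[0,0,0,0.125,-1]]'
python3 -m crank '[[0,0,0,0,-1],[0,0,0,0,-1]]'
```

```text
t: 19.7
eef_pos: [539.5, -31.4, 139.7]
ee_rot: [2.674, 1.648, 0.0]
contact_force: [0.5, -0.3, -1.3]
grip_width: 11.8
gripper_force: 30.0
t: 20.37
eef_pos: [539.5, -31.4, 139.6]
ee_rot: [1.844, 2.543, 0.0]
contact_force: [0.1, 0.3, -1.3]
grip_width: 12.0
gripper_force: 30.0
t: 20.53
eef_pos: [539.5, -31.5, 139.6]
ee_rot: [1.853, 2.537, 0.0]
contact_force: [0.9, -0.4, -0.6]
grip_width: 11.6
gripper_force: 30.0
```

```bash
python3 -m crank '[[0,0,0,0,-0.6],[0,0,0,0,-0.6],[0,0,0,0,-0.5],[0,0,0,0,-0.5],[0,0,0,0,-0.5]]'
python3 -m crank '[[0,0,0.05,0,-0.5],[0,0,0.15,0,-0.5],[0,0,0.3,0,-0.5],[0,0,0.45,0,-0.5],[0.1,-0.2,0.6,0,-0.5],[0.1,-0.32,0.65,0,-0.5],[0.1,-0.4,0.65,0,-0.5],[0.1,-0.4,0.65,0,-0.5]]'
python3 - <<'E'
from k import *
s=snap('wrist','w16.png');st=ctrl.get_state();print(st['eef_pos'])
P=proj(s,(540,-31,169));print(P)
h=hsv(s);m=cv2.inRange(h,(55,90,20),(85,255,255))
x,y=int(P[0]),int(P[1]);c=big(m,(max(x-70,0),max(y-70,0),140,140))
for z in(169,154): print('green',z,cv2.boundingRect(c),rect(s,c,z))
mo=cv2.morphologyEx(cv2.inRange(h,(3,120,50),(20,255,255)),cv2.MORPH_CLOSE,np.ones((15,15)))
c=big(mo,(100,0,450,330));print('rack',cv2.boundingRect(c),rect(s,c,125))
t=snap('top','top2.png');h=hsv(t)
mo=cv2.morphologyEx(cv2.inRange(h,(3,120,40),(20,255,255)),cv2.MORPH_CLOSE,np.ones((9,9)));c=big(mo,(280,210,115,128));print('top rack',rect(t,c,125))
c=big(cv2.inRange(h,(50,80,30),(90,255,255)),(280,210,115,128));print('top green',rect(t,c,169))
E
```

```text
t: 20.95
eef_pos: [539.5, -31.4, 139.7]
ee_rot: [1.847, 2.541, 0.0]
contact_force: [0.1, -0.6, 0.5]
grip_width: 23.7
gripper_force: 0.0
t: 21.62
eef_pos: [565.4, -136.1, 304.0]
ee_rot: [1.848, 2.536, 0.0]
contact_force: [-0.1, -0.1, -0.4]
grip_width: 23.7
gripper_force: 0.0
[ 564.67099755 -133.81590418  302.70847835]
[328.99299217  80.95601018]
green 169 (321, 57, 16, 49) (array([539.8, -31.3]), array([10.9, 32.5]), -72.1)
green 154 (321, 57, 16, 49) (array([539.7, -29.8]), array([11.4, 34.1]), -72.1)
rack (251, 46, 156, 81) (array([540.4, -30.9]), array([126.5,  62.4]), 17.9)
top rack (array([541.6, -31.8]), array([127.4,  64.8]), 18.1)
top green (array([540.3, -31.2]), array([12.1, 30.5]), -72.9)
```

The wing lies at -72°, which is 90° across the rack's 17.9°, centred at (540,-31). The rack is still home and the arm is clear. Handing in.

```bash
python3 -c "
from station import ticket
print(ticket.close_job())"
```

```text
the job is handed in; nothing more can be done
None
```

The job is handed in at about 22 s of the 66 s allowed: the orange rack sits home inside the four blue stops, and the green-handled T-key is through the slot and turned a quarter turn across it. The last images put the wing 90° across the rack and the rack still in place. I judged the flange seated from the contact height and force, and could not see the bar under the plate.

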